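# Clamp the network gateway into its desk dock until the slip clutch clicks

### The arm

A 6-joint arm with a two-finger parallel gripper is mounted at the origin on the work surface. World frame = base frame: x ahead of the robot, y to its left, z up, the work surface at z = 0. Lengths are in mm, angles in rad, forces in N, time in s.
With the tool pointing down it reaches from about 275 to 850 mm from the base axis. Payload 19 kg.
Tool frame: the origin (TCP) lies between the finger pads; the fingertips stand 19 mm ahead of it and the grasp point (between the pads) is the TCP (ctrl.tip_extent is the distance from the TCP to the fingertips, in mm); z points along the fingers, y is the line along which they close (so a half turn about z gives the same grasp; the last joint's range is limited). The gripper opens to 85 mm and grips with 20 to 120 N. Pads are 22 mm wide; open, the fingers measure 114 mm over their backs; the gripper's body (76 mm by 85 mm) begins 54 mm behind the grasp point. The pads swing forward as they close: fully open they stand 13 mm farther back than shut.
Start: joints at [1.204, 0.15, 1.437, -0, 1.554, -0.134], TCP at [132.661, 559.458, 250.267] pointing down, gripper open.
Joint ranges: [-2.8, 2.8], [-0.68, 2.1], [0.12, 2.68], [-1.39, 4.53], [0.16, 2.79], [-2.81, 2.81]. Speed limits (rad/s): [1.89, 1.89, 2.22, 3.01, 3.01, 3.01].

### API

Orientations are given as a rotation vector (axis times angle).
In Python, from cell import ctrl gives the robot as it stands. The module is installed in compiled form; this text tells all that it offers.
- The arm moves only by the shell command python3 -m crank 'ROWS'. ROWS is JSON, a list that holds one entry, the list of rows, each a list of 7 numbers: the finger opening in m, from 0 to 0.0854, then the shift along the tool's x, y, z in m, then the turn, a rotation vector about the tool's x, y, z in rad. A call has 1 to 12 rows; each row is the pose to reach, as a shift and turn from the pose commanded when the call began, along the tool's axes at that moment; what a row does not reach only later rows make up. A row lasts 1/8 s, in which the tool goes at most 62.5 mm and 10.7 degrees, less where a joint would pass 70% of its speed; a pose out of reach is approached as far as the arm can. A call with a gripper value outside its range is refused whole. The fingers move at their own pace and stop on an object; the grip force is fixed at half the most. Time passes only in rows, so rows that repeat a pose let the fingers close. It gives the time, the measured TCP pose, the force, the opening and the grip force at its end, in the units of the state.
- ctrl.observe(): the state, without advancing time (a new reading comes with each control period).
- ctrl.grab_frame(name): name is "scene" or "side" or "wrist"; returns the picture (384x512x3 uint8, red, green, blue); there is no depth.
- ctrl.calibration(name): a dict with "fx", "fy", "cx", "cy" (pixels), "rvec" (rotation vector, rad) and "tvec" (3), from world to camera coordinates, as OpenCV has them. Camera axes: x right, y down, z forward; pixel columns grow to the right and rows downward; lengths in mm; the calibration is good to about 2 mm. A picture is of the moment at which its call begins: read the wrist's pose just before it. calibration takes no time and is no camera call; for the wrist camera it gives the pose at the moment of the call.
- ctrl.hand_in(): hands the job in; it is judged then, once.
The state is a dict: "clock": time; "joint_positions": joint angles; "joint_vel": joint speeds; "joint_efforts": joint torques, N m; "tcp_pos": TCP position; "tcp_rot": TCP orientation; "force": force on the tool from outside, world axes, zero at the start; "ft_torque": the same for the moment, N m; "gripper_width": finger opening in mm; "finger_force": force on a finger pad.
Only numpy, scipy, OpenCV 4.12 (cv2) and the standard library are available. Lean on these libraries where they do the work, as an engineer would, in place of code of your own. Each camera call takes 0.05 s, during which the arm holds its last target. There are 200 camera calls.

### The job

Gently stand the grey network gateway upright on the black rubber seat of the desk dock, between the two jaws and with its flat sides facing them, and let go of it. Then close the orange jaw on it by turning the black ribbed cap clockwise (seen from above) until the cap's slip clutch clicks: give it two to four clicks (20 degrees of slip each) in all, no more, then let go of everything. Leave the mug, the charger and the remote control where they are.

Things in the scene. Friction and masses are not known exactly. Their poses are not given: they have to be found in the camera images.
- gateway: Loose grey upright network gateway, 0.25 to 0.5 kg, 110 mm tall, oval in plan: 96 mm along its x, 48 mm thick along its y; flat vertical sides, 48 mm long, face its +y and -y, the ends are half-round. Grooved top. Origin: centre of its underside; z up. Grasp it from above across the 48 mm, near its top. It may stand in the dock either way round.
- dock: Grey dock, fixed to the table. Base plate 110 mm (x) by 225 mm (y from -160 to +65), 9 mm thick. Origin: on the table under the seat's middle; z up. Fixed grey jaw: face at y = +30 mm, 16 mm thick. Both jaws are 64 mm wide in x, centred on x = 0, tops 42 to 45 mm above the table. Grey post at x = 0, y = -125 mm, 60 by 56 mm, 83 mm tall, carries collar and cap (cap top 125 mm above table).
- seat: Black rubber seat pad, fixed on the dock between the jaws, 70 by 58 mm; the gateway stands on its top, 12 mm above the table. Origin: centre of its underside, 9 mm above the table. The gateway must be set down gently, with less than 60 N, the first touch included.
- jaw: Orange moving jaw, 64 (x) by 14 (y) by 33 mm tall. Origin: middle of its clamping face, 28.5 mm above the table; axes as the dock's. Starts fully open, face at dock y = -30 mm (60 mm between the jaws, 12 mm of play for the gateway). Driven by the cap it moves towards dock +y, 5 mm per rad, pushes the gateway along the seat and stays where it is left.
- cap_grip (a point): Grip point on the vertical axis of the black ribbed cap, 9 mm below its top, 116 mm above the table. The cap is a round cylinder 48 mm across, 34 mm tall, with a white line on top. Grip it from above at any yaw and turn clockwise in strokes with regrasps; it needs 25 N of grip or more, moves neither up nor down and does not turn back when let go.
- collar: Metal collar under the cap, 64 mm across, 8 mm thick, 18 tick marks 20 degrees apart, one red. Origin on the axis at its underside, 83 mm above the table. It turns with the cap until the clutch slips. The drive first has 0 to 1.6 rad (unknown) of free play, turning at 0.015 N m with the jaw still; then 2.4 rad that close the jaw, at about 0.2 N m; then it stops: the jaw is tight.
- cap (a joint): Slip of the clutch, rad: how far the cap has turned clockwise relative to the collar; 0 at the start, one click per 0.35 rad (20 degrees). It does not slip below 0.5 N m; once the jaw is tight the cap slips on while the moment about the axis stays near 0.5 N m (it drops to 0.1 to 0.2 N m when the turning stops). Wanted: two to four clicks in all, about 0.7 to 1.4 rad.
- mug: Blue ceramic mug with a handle, 76 mm across, 90 mm tall, a bystander. Origin: centre of its underside.
- charger: Black plug-in charger block with two brass prongs, 62 by 46 by 34 mm, a bystander. Origin: centre of its underside.
- remote: Black remote control lying flat, 45 by 150 by 18 mm (long in its y), a bystander. Origin: centre of its underside.
There are look-alikes about, which are no part of the job. Of the things that look like the gateway, take the one that is farthest to the robot's left at the start. Of the things shaped like the dock, the grey one is meant.

How it is judged:
By the outcome, as a careful person would: the job done as asked, in the order asked, and still so for the second after the job is handed in, with the robot touching nothing.
It also fails if it takes over 72 s, if anything falls off the work surface, if the arm or the gripper's body presses on something with over 40 N, if the wrist force passes 120 N, or if a joint passes its speed limit or range.

## Working session

There is one attempt and no reset: what is moved stays moved. The work goes in short steps, Python scripts to look and compute and a shell command to move; the robot and the scene stay as the last step left them, time stands still between calls to the robot, and variables do not carry over. Pictures are saved under pics/ and viewed, at most 10 in all, crops included, and the job is handed in when it is done.

```bash
mkdir -p pics
cat > h.py <<'E'
import numpy as np,cv2
from cell import ctrl
def cal(n):
    c=ctrl.calibration(n);R=cv2.Rodrigues(np.array(c["rvec"],float))[0];return c,R,np.array(c["tvec"],float).ravel()
def ray(c3,u,v,z):
    c,R,t=c3;d=R.T@np.array([(u-c["cx"])/c["fx"],(v-c["cy"])/c["fy"],1]);o=-R.T@t
    return o+d*(z-o[2])/d[2]
def proj(c3,p):
    c,R,t=c3;q=R@np.array(p,float)+t;return c["fx"]*q[0]/q[2]+c["cx"],c["fy"]*q[1]/q[2]+c["cy"]
def grab(n,f):
    c3=cal(n);im=cv2.cvtColor(np.array(ctrl.grab_frame(n)),cv2.COLOR_RGB2BGR);cv2.imwrite(f,im);return c3,im
E
python3 - <<'E'
from h import *
ims=[]
for n in("scene","side"):
    c,im=grab(n,f"pics/{n}0.png"); print(n,-c[1].T@c[2]); 
s=ctrl.observe();print(s["tcp_rot"],s["force"],s["ft_torque"],s["clock"])
E
```

```text
scene [1251.1533952    38.99210487  598.61591919]
side [  91.2216095  -966.59137093  876.9652497 ]
[-3.64789107e-01 -3.12009258e+00  1.58197149e-03] [ 0.57341195 -0.06536853 -0.62484378] [ 0.0310129  -0.04035299 -0.00449148] 0.1
```

View pics/scene0.png

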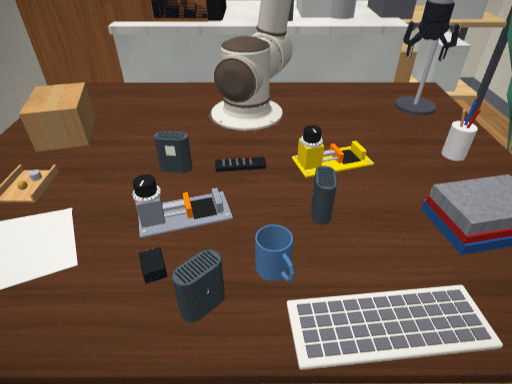

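View pics/side0.png

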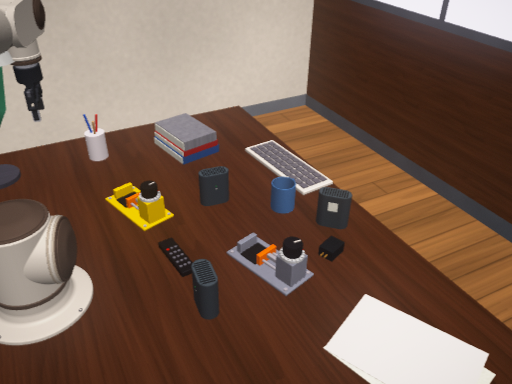

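Scene camera faces the robot, so image right is the robot's left. There are three gateway look-alikes, at scene (173,152), (199,285) and (323,195). The last is farthest left, and appears at side (214,186). The grey dock is at scene (183,208) and side (270,262); the yellow one is a decoy. I'll confirm with enlarged crops.

Run:
```python
from h import *
S,D=cal("scene"),cal("side")
for n,u,v,z in[("gwA",173,135,110),("gwB",199,262,110),("gwC",324,175,110)]: print(n,ray(S,u,v,z).round())
print("gwC side",ray(D,213,172,110).round())
print("cap S",ray(S,147,183,125).round(),"cap D",ray(D,292,243,125).round())
a=cv2.imread("pics/scene0.png");b=cv2.imread("pics/side0.png")
r=lambda i,x,y,w,h:cv2.resize(i[y:y+h,x:x+w],(400,300),interpolation=cv2.INTER_CUBIC)
m=np.vstack([np.hstack([r(a,285,155,80,75*80//80),r(a,125,165,120,90)]),np.hstack([r(b,180,150,80,75),r(b,220,220,120,90)])])
cv2.imwrite("pics/crop0.png",m)
```

```text
gwA [ 371. -196.  110.]
gwB [832. -64. 110.]
gwC [565. 199. 110.]
gwC side [571. 196. 110.]
cap S [ 616. -206.  125.] cap D [ 601. -222.  125.]
```

View pics/crop0.png

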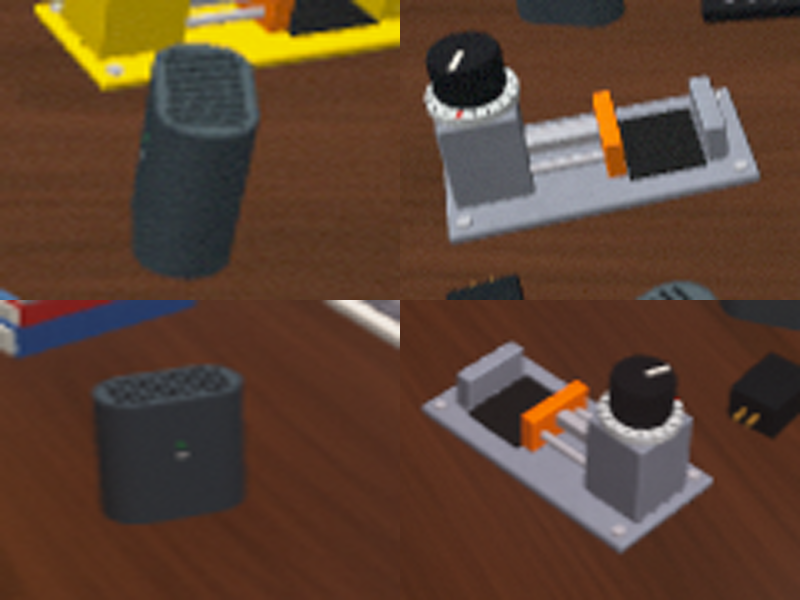

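```bash
cat >> h.py <<'E'
def plan(x,y,z,yaw=None):
    "yaw = world angle (deg) of tool y; prints shift in tool axes (m) and turn about tool z (rad)"
    s=ctrl.observe();R=cv2.Rodrigues(np.array(s["tcp_rot"],float))[0]
    d=R.T@(np.array([x,y,z])-np.array(s["tcp_pos"]))/1e3
    cur=np.degrees(np.arctan2(R[1,1],R[0,1]));t=0
    if yaw is not None: t=-np.radians((yaw-cur+90)%180-90)
    print("plan",d.round(4),"turn",round(t,4),"yawnow",cur.round(2),"tilt",R[:,2].round(3),"j6",round(s["joint_positions"][5],2))
E
python3 - <<'E'
from h import *
plan(568,197,260,90)
im=cv2.imread("pics/scene0.png");S=cal("scene");D=cal("side")
b=cv2.imread("pics/side0.png")
# side top outline ends of gateway, from crop
for u,v in[(180+95/5,150+90/4),(180+243/5,150+75/4)]: print(ray(D,u,v,108).round())
# dock: base corners z=9 (scene crop scale 3.333), side crop
f=lambda x,y:(125+x/3.333,165+y/3.333)
for x,y in[(450,240),(760,180),(727,88)]: print("S",ray(S,*f(x-400,y),9).round())
f=lambda x,y:(220+x/3.333,220+y/3.333)
for x,y in[(422,405),(622,550),(712,480)]: print("D",ray(D,*f(x-400,y-300),9).round())
E
```

```text
plan [-0.5072 -0.2521 -0.01  ] turn -0.2328 yawnow 76.66 tilt [-0.    -0.001 -1.   ] j6 -0.13
[532. 216. 108.]
[624. 195. 108.]
S [ 670. -232.    9.]
S [609. -20.   9.]
S [499. -52.   9.]
D [497. -56.   9.]
D [ 562. -273.    9.]
D [ 664. -240.    9.]
```

```bash
R="[0.0854,-0.507,-0.252,-0.01,0,0,0]"; python3 -m crank '[[[0.0854,-0.507,-0.252,-0.01,0,0,0],[0.0854,-0.507,-0.252,-0.01,0,0,0],[0.0854,-0.507,-0.252,-0.01,0,0,0],[0.0854,-0.507,-0.252,-0.01,0,0,0],[0.0854,-0.507,-0.252,-0.01,0,0,0],[0.0854,-0.507,-0.252,-0.01,0,0,0],[0.0854,-0.507,-0.252,-0.01,0,0,0],[0.0854,-0.507,-0.252,-0.01,0,0,0],[0.0854,-0.507,-0.252,-0.01,0,0,0],[0.0854,-0.507,-0.252,-0.01,0,0,0],[0.0854,-0.507,-0.252,-0.01,0,0,0],[0.0854,-0.507,-0.252,-0.01,0,0,0]]]'
python3 - <<'E'
from h import *
plan(568,197,260,77)
c,im=grab("wrist","pics/w1.png");print(-c[1].T@c[2])
E
```

```text
clock: 1.6
tcp_pos: [567.0, 198.2, 260.4]
tcp_rot: [-0.363, -3.12, -0.0]
force: [0.1, -0.2, -0.5]
gripper_width: 85.2
finger_force: 0.0
plan [-0.0012 -0.001   0.0004] turn -0.0046 yawnow 76.73 tilt [-0.  0. -1.] j6 -1.13
[494.67228634 215.35819526 383.62371214]
```

View pics/w1.png

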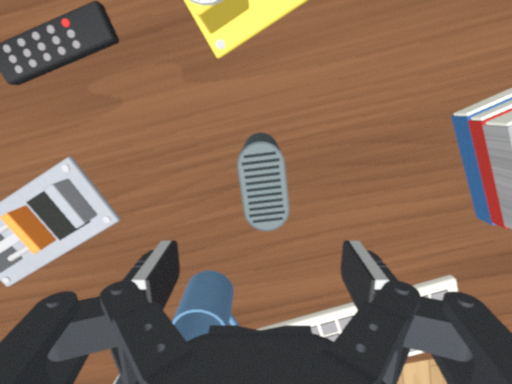

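The wrist view shows the gateway's top at about (264,185), the mug at (207,300), and the dock's fixed-jaw end at left with corners (70,158) and (118,218).

Run:
```python
from h import *
W=cal("wrist");im=cv2.imread("pics/w1.png")
hsv=cv2.cvtColor(im,cv2.COLOR_BGR2HSV)
roi=np.zeros(im.shape[:2],np.uint8);roi[125:240,225:305]=1
print("top colour",im[190,264],im[145,262],im[210,243])
m=((im[...,0]>=im[...,2].astype(int)-5)&(roi>0)&(im[...,2]>60)).astype(np.uint8)
m=cv2.morphologyEx(m,cv2.MORPH_CLOSE,np.ones((9,9)))
cs,_=cv2.findContours(m,0,2);k=max(cs,key=cv2.contourArea);r=cv2.minAreaRect(k);print(r)
B=np.array([ray(W,*p,109) for p in cv2.boxPoints(r)]);print(B.round(1));C=B.mean(0)
e=[B[1]-B[0],B[2]-B[1]];print([np.linalg.norm(x) for x in e]);s=min(e,key=np.linalg.norm);ya=np.degrees(np.arctan2(s[1],s[0]))
print(C,ya);plan(C[0],C[1],93,ya)
for p in[(69,158),(118,218)]:print("corner",ray(W,*p,9))
```

```text
top colour [152 151 136] [171 168 154] [112 121 142]
((262.3663330078125, 181.66336059570312), (97.5136489868164, 46.76675033569336), 84.2894058227539)
[[513.1 185.8 109. ]
 [519.2 230.9 109. ]
 [621.7 219.9 109. ]
 [615.5 169.7 109. ]]
[np.float64(45.510592547018604), np.float64(103.13211284551316)]
[567.39238059 201.59529277 109.        ] 82.35978291145473
plan [0.0004 0.0033 0.1675] turn -0.098 yawnow 76.75 tilt [ 0.  0. -1.] j6 -1.13
corner [497.52151072 -51.45937409   9.        ]
corner [595.22174872 -19.30443405   9.        ]
```

```bash
python3 -m crank '[[[0.0854,-0.0025,0.004,0.05,0,0,-0.109],[0.0854,-0.0025,0.004,0.1,0,0,-0.109],[0.0854,-0.0025,0.004,0.14,0,0,-0.109],[0.0854,-0.0025,0.004,0.167,0,0,-0.109],[0.0854,-0.0025,0.004,0.167,0,0,-0.109],[0.03,-0.0025,0.004,0.167,0,0,-0.109],[0.03,-0.0025,0.004,0.167,0,0,-0.109],[0.03,-0.0025,0.004,0.167,0,0,-0.109],[0.03,-0.0025,0.004,0.167,0,0,-0.109],[0.03,-0.0025,0.004,0.167,0,0,-0.109],[0.03,-0.0025,0.004,0.167,0,0,-0.109]]]'
python3 - <<'E'
from h import *
plan(573,-97,220,106.3)
E
```

```text
clock: 3.02
tcp_pos: [571.8, 200.9, 95.0]
tcp_rot: [0.194, 3.133, 0.001]
force: [-1.2, 1.0, 8.6]
gripper_width: 47.1
finger_force: 62.8
plan [-0.0382 -0.2954 -0.1252] turn -0.4082 yawnow 82.91 tilt [ 0.002  0.001 -1.   ] j6 -1.24
```

```bash
python3 -m crank '[[[0.03,0,0,-0.04,0,0,0],[0.03,0,0,-0.1,0,0,0],[0.03,-0.01,-0.05,-0.125,0,0,-0.1],[0.03,-0.02,-0.1,-0.125,0,0,-0.2],[0.03,-0.03,-0.15,-0.125,0,0,-0.3],[0.03,-0.035,-0.2,-0.125,0,0,-0.408],[0.03,-0.038,-0.25,-0.125,0,0,-0.408],[0.03,-0.038,-0.28,-0.125,0,0,-0.408],[0.03,-0.038,-0.295,-0.125,0,0,-0.408],[0.03,-0.038,-0.295,-0.125,0,0,-0.408],[0.03,-0.038,-0.295,-0.125,0,0,-0.408]]]'
python3 - <<'E'
from h import *
plan(573,-97,220,106.3)
s=ctrl.observe();print(s["force"],s["ft_torque"],s["gripper_width"])
a=grab("wrist","pics/w2.png")[1];b=grab("side","pics/s2.png")[1];c=grab("scene","pics/c2.png")[1]
r=lambda i,x,y,w,h:cv2.resize(i[y:y+h,x:x+w],(400,300),interpolation=cv2.INTER_CUBIC)
cv2.imwrite("pics/m2.png",np.vstack([np.hstack([r(a,0,0,512,384),r(b,190,140,160,120)]),np.hstack([r(c,120,110,160,120),a[:300,56:456]])]))
E
```

```text
clock: 4.4
tcp_pos: [572.6, -95.9, 218.5]
tcp_rot: [-0.446, 3.11, 0.0]
force: [1.0, 0.0, -2.4]
gripper_width: 47.1
finger_force: 63.4
plan [-0.0001 -0.0012 -0.0015] turn 0.0004 yawnow 106.32 tilt [ 0.  0. -1.] j6 -2.15
[ 1.0097689   0.0448176  -2.43199792] [ 0.05421071  0.03647055 -0.02078955] 47.09353965074407
```

View pics/m2.png

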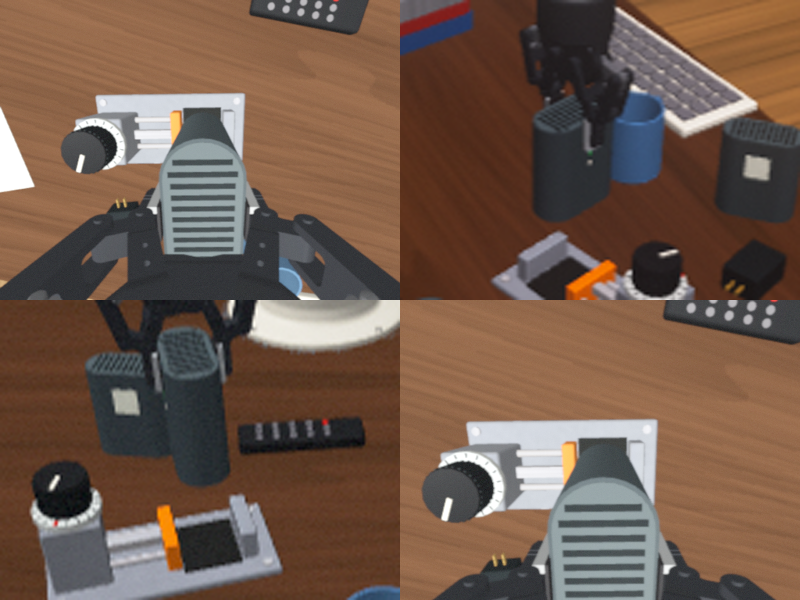

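Gateway is held level with the jaws, above the dock. In the wrist frame the base's back corners are at (124,121) and (313,120), and the cap top is at (108,195).

Run:
```python
from h import *
W=cal("wrist");im=cv2.imread("pics/w2.png").astype(int)
b,g,r=im[...,0],im[...,1],im[...,2]
# base grey: edge line and right end
for v in(122,130,140):
    row=(b[v]>r[v]-5)&(r[v]>110); xs=np.where(row[100:360])[0]+100; print(v,xs.min(),xs.max())
for u in(150,200,290):
    col=(b[:,u]>r[:,u]-5)&(r[:,u]>110);print("u",u,np.where(col)[0].min())
om=((r>150)&(g>60)&(g<170)&(b<80)).astype(np.uint8);k=max(cv2.findContours(om,0,2)[0],key=cv2.contourArea);print("orange",cv2.boundingRect(k))
dk=((r<60)&(g<60)&(b<60));dk[:, 190:]=0;dk[250:]=0;dk[:150]=0
k=max(cv2.findContours(dk.astype(np.uint8),0,2)[0],key=cv2.contourArea);print("cap",cv2.minEnclosingCircle(k))
A=ray(W,124,121,9);B=ray(W,313,120,9);print("corners",A,B,np.linalg.norm(B-A),np.degrees(np.arctan2(*(B-A)[1::-1])))
y=(B-A)/np.linalg.norm(B-A);x=np.array([y[1],-y[0],0]);print("origin",B-65*y+55*x)
print("cap axis",ray(W,108,195,125)); O=np.array([573,-97,0])
# with current guess, project key points
yd=np.array([-.281,.960,0]);xd=np.array([.960,.281,0])
for n,p in[("jaw top corner",(-32,-30,45)),("fixed face corner",(-32,30,45)),("seat back L",(-35,-29,12)),("cap",(0,-125,125)),("basecorner",(-55,65,9))]:
    print(n,np.round(proj(W,O+p[0]*xd+p[1]*yd+np.array([0,0,p[2]])),1))
```

```text
122 124 312
130 124 312
140 125 312
u 150 122
u 200 121
u 290 120
orange (0, 0, 512, 166)
cap ((121.40779113769531, 186.4989013671875), 27.662967681884766)
corners [ 558.65240337 -263.67409853    9.        ] [495.6589755  -53.13288168   9.        ] 219.7629994862661 106.6570570912557
origin [566.9828097  -99.63998518   9.        ]
cap axis [ 600.96848779 -216.33787063  125.        ]
jaw top corner [229.9 150.1]
fixed face corner [286.  150.2]
seat back L [233.5 143.6]
cap [106.1 202.7]
basecorner [313.7 126.1]
```

```bash
python3 -m crank '[[[0.03,0.005,0,0.035,0,0,-0.003],[0.03,0.005,0,0.072,0,0,-0.003],[0.03,0.005,0,0.072,0,0,-0.003],[0.03,0.005,0,0.072,0,0,-0.003]]]'
python3 - <<'E'
from h import *
plan(568,-97.5,107,106.5)
a=grab("wrist","pics/w3.png")[1];b=grab("side","pics/s3.png")[1];c=grab("scene","pics/c3.png")[1]
r=lambda i,x,y,w,h:cv2.resize(i[y:y+h,x:x+w],(400,300),interpolation=cv2.INTER_CUBIC)
cv2.imwrite("pics/m3.png",np.vstack([np.hstack([r(a,100,80,256,192),r(b,220,190,108,81)]),np.hstack([r(c,125,135,120,90),r(c,165,170,80,60)])]))
E
```

```text
clock: 5.05
tcp_pos: [568.4, -98.1, 147.9]
tcp_rot: [-0.45, 3.108, -0.001]
force: [0.5, -0.7, -2.3]
gripper_width: 47.4
finger_force: 63.3
plan [0.0002 0.0007 0.0409] turn -0.0003 yawnow 106.48 tilt [ 0.001 -0.001 -1.   ] j6 -2.16
```

View pics/m3.png

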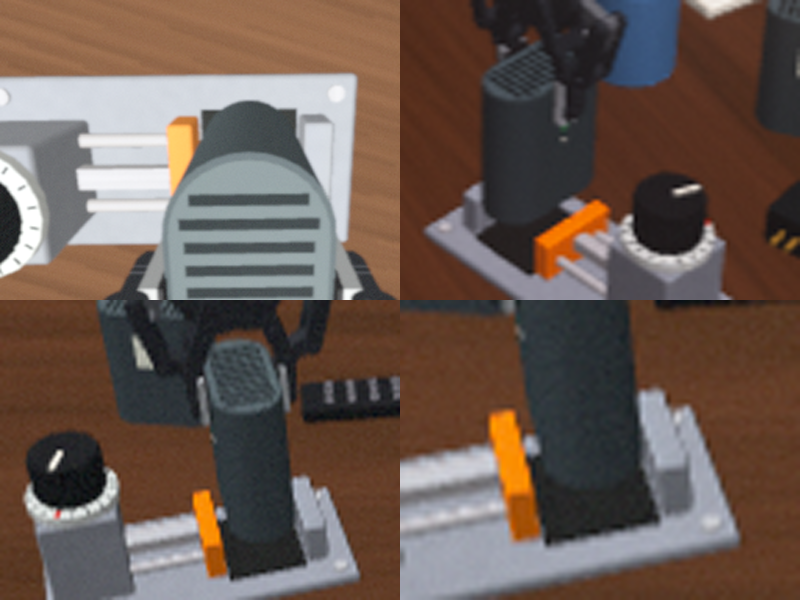

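The gateway is centred between orange jaw and fixed jaw with a gap on both sides. I'll lower it, slowly near the end.

```bash
python3 -m crank '[[[0.03,0,0,0.015,0,0,0],[0.03,0,0,0.028,0,0,0],[0.03,0,0,0.034,0,0,0],[0.03,0,0,0.036,0,0,0],[0.03,0,0,0.038,0,0,0],[0.03,0,0,0.039,0,0,0]]]'
```

```text
clock: 5.95
tcp_pos: [567.8, -98.3, 107.5]
tcp_rot: [-0.45, 3.109, -0.0]
force: [-0.1, -0.4, -3.1]
gripper_width: 47.6
finger_force: 63.5
```

```bash
python3 -m crank '[[[0.03,0,0,0.0005,0,0,0],[0.03,0,0,0.001,0,0,0],[0.03,0,0,0.001,0,0,0]]]'; python3 -m crank '[[[0.03,0,0,0.0005,0,0,0],[0.03,0,0,0.001,0,0,0],[0.03,0,0,0.001,0,0,0]]]'
```

```text
clock: 6.32
tcp_pos: [567.8, -98.3, 107.1]
tcp_rot: [-0.449, 3.109, -0.001]
force: [-3.2, -0.0, 5.4]
gripper_width: 47.0
finger_force: 64.7
clock: 6.7
tcp_pos: [567.9, -98.3, 107.0]
tcp_rot: [-0.45, 3.108, -0.001]
force: [-9.1, 1.8, 18.5]
gripper_width: 46.8
finger_force: 66.2
```

```bash
python3 -m crank '[[[0.03,0,0,-0.0015,0,0,0],[0.03,0,0,-0.0015,0,0,0],[0.06,0,0,-0.0015,0,0,0],[0.07,0,0,-0.0015,0,0,0],[0.0854,0,0,-0.0015,0,0,0],[0.0854,0,0,-0.0015,0,0,0],[0.0854,0,0,-0.0015,0,0,0],[0.0854,0,0,-0.03,0,0,0],[0.0854,0,0,-0.07,0,0,0],[0.0854,0,0,-0.113,0,0,0],[0.0854,0,0,-0.113,0,0,0],[0.0854,0,0,-0.113,0,0,0]]]'
python3 - <<'E'
from h import *
plan(602.5,-217.2,180,106.5)
a=grab("wrist","pics/w4.png")[1];b=grab("side","pics/s4.png")[1];c=grab("scene","pics/c4.png")[1]
r=lambda i,x,y,w,h:cv2.resize(i[y:y+h,x:x+w],(400,300),interpolation=cv2.INTER_CUBIC)
cv2.imwrite("pics/m4.png",np.vstack([np.hstack([r(a,0,0,512,384),r(b,220,190,108,81)]),np.hstack([r(c,125,135,120,90),r(a,60,60,256,192)])]))
E
```

```text
clock: 8.2
tcp_pos: [567.5, -98.2, 217.7]
tcp_rot: [0.45, -3.109, -0.0]
force: [-0.2, 0.5, -0.9]
gripper_width: 85.2
finger_force: 0.0
plan [ 1.000e-04 -1.241e-01  3.770e-02] turn -0.0008 yawnow 106.46 tilt [-0.001  0.    -1.   ] j6 -2.16
```

View pics/m4.png

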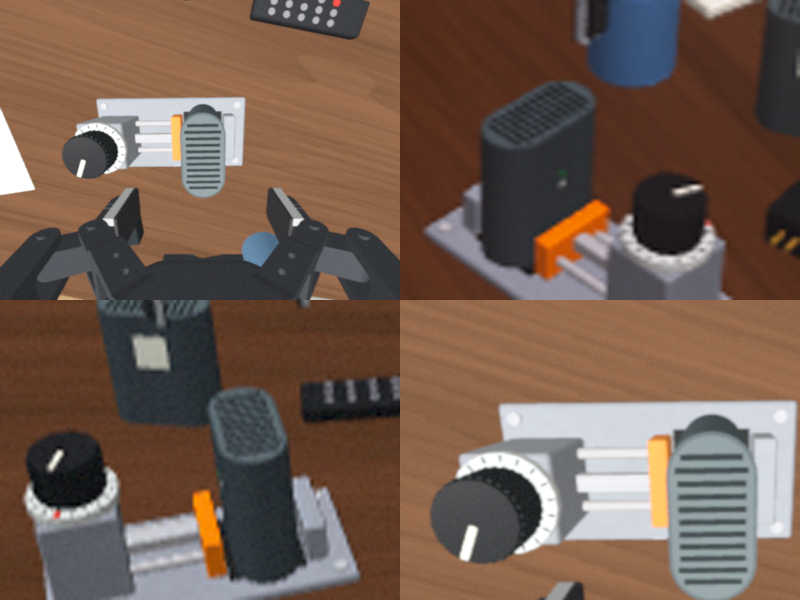

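Gateway stands upright on the seat between the jaws. Cap top centre is at wrist (107.4,201.4), and the white line points toward the camera bottom.

```bash
python3 - <<'E'
from h import *
p=ray(cal("wrist"),107.4,201.4,125);print(p);plan(p[0],p[1],180,106.5)
E
python3 -m crank '[[[0.0854,0,-0.04,0,0,0,-0.1],[0.0854,0,-0.09,0.01,0,0,-0.2],[0.0854,0,-0.124,0.037,0,0,-0.35],[0.0854,0,-0.124,0.037,0,0,-0.35],[0.0854,0,-0.124,0.037,0,0,-0.35]]]'
python3 - <<'E'
from h import *
c,a=grab("wrist","pics/w5.png");plan(602.5,-217.2,116)
cv2.imwrite("pics/w5.png",a)
E
```

```text
[ 600.77769665 -217.56947495  125.        ]
plan [ 0.0017 -0.1241  0.037 ] turn -0.0008 yawnow 106.46 tilt [-0.002  0.    -1.   ] j6 -2.16
clock: 8.98
tcp_pos: [602.7, -216.8, 181.0]
tcp_rot: [0.981, -2.984, -0.001]
force: [1.2, -0.1, 0.7]
gripper_width: 85.5
finger_force: 0.0
plan [ 0.0007 -0.0003  0.0657] turn 0 yawnow 126.46 tilt [ 0. -0. -1.] j6 -2.67
```

View pics/w5.png

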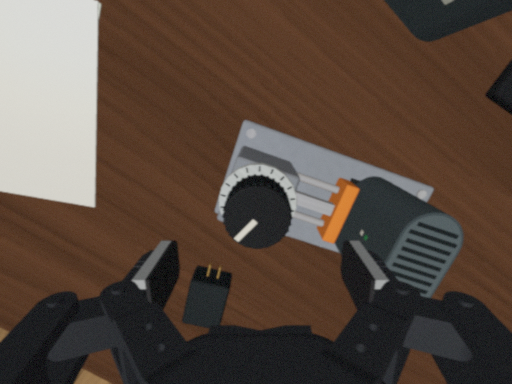

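Close view: cap top is centred at about (258,213), roughly between the fingers.

Run:
```python
from h import *
W=cal("wrist")
im=cv2.imread("pics/w5.png");m=(im.max(2)<60).astype(np.uint8);r=np.zeros_like(m);r[150:260,215:305]=1
m=cv2.morphologyEx(m*r,cv2.MORPH_CLOSE,np.ones((9,9)))
k=max(cv2.findContours(m,0,2)[0],key=cv2.contourArea);print(cv2.boundingRect(k),cv2.minEnclosingCircle(k))
p=ray(W,258,213,125);print(p,proj(W,(602.5,-217.2,125)));plan(p[0],p[1],116)
```

```text
(224, 176, 67, 73) ((257.19061279296875, 211.8204345703125), 36.2885627746582)
[ 599.26634565 -219.73337463  125.        ] (np.float64(258.1754095327043), np.float64(218.50143898551386))
plan [ 0.0048 -0.0004  0.0657] turn 0 yawnow 126.46 tilt [ 0. -0. -1.] j6 -2.67
```

Run:
```python
from h import *
for n,f,roi in(("scene","c4",(125,165,40,42)),("side","s4",(270,225,50,40))):
    im=cv2.imread(f"pics/{f}.png");x,y,w,h=roi;s=im[y:y+h,x:x+w];m=(s.max(2)<60).astype(np.uint8)
    m=cv2.morphologyEx(m,cv2.MORPH_CLOSE,np.ones((5,5)));k=max(cv2.findContours(m,0,2)[0],key=cv2.contourArea);b=cv2.boundingRect(k)
    # silhouette: top pixel row is far rim of top face; columns give axis
    u=x+b[0]+(b[2]-1)/2;v=y+b[1];C=cal(n);p=ray(C,u,v,125);o=-C[1].T@C[2];d=(o-p)[:2];d/=np.linalg.norm(d)
    print(n,b,u,v,p[:2]+24*d)
```

```text
scene (8, 9, 24, 24) 144.5 174 [ 603.42635517 -211.98927368]
side (13, 11, 20, 23) 292.5 236 [ 602.50435662 -218.74568242]
```

```bash
python3 -m crank '[[[0.0854,0.0025,0,0.03,0,0,0],[0.0854,0.0025,0,0.05,0,0,0],[0.0854,0.0025,0,0.064,0,0,0],[0.0854,0.0025,0,0.064,0,0,0],[0.03,0.0025,0,0.064,0,0,0],[0.03,0.0025,0,0.064,0,0,0],[0.03,0.0025,0,0.064,0,0,0],[0.03,0.0025,0,0.064,0,0,0],[0.03,0.0025,0,0.064,0,0,0],[0.03,0.0025,0,0.064,0,0,0]]]'
python3 -c "
from h import *
s=ctrl.observe();print(s['ft_torque'],s['joint_positions'][5])"
```

```text
clock: 10.28
tcp_pos: [601.6, -219.4, 118.8]
tcp_rot: [-0.983, 2.982, -0.004]
force: [2.7, -4.4, 5.4]
gripper_width: 46.3
finger_force: 61.3
[-0.53665684 -0.35797566  0.0436709 ] -2.6773039533096155
```

```bash
O='python3 -c "
from h import *
s=ctrl.observe();print(np.round(s[\"ft_torque\"],3),s[\"joint_positions\"][5])"'; echo "$O">o.sh
python3 -m crank '[[[0.03,0,0,0,0,0,0.1],[0.03,0,0,0,0,0,0.2],[0.03,0,0,0,0,0,0.3],[0.03,0,0,0,0,0,0.4]]]'; sh o.sh
python3 -m crank '[[[0.03,0,0,0,0,0,0.1],[0.03,0,0,0,0,0,0.2],[0.03,0,0,0,0,0,0.3],[0.03,0,0,0,0,0,0.4]]]'; sh o.sh
python3 -m crank '[[[0.03,0,0,0,0,0,0.1],[0.03,0,0,0,0,0,0.2],[0.03,0,0,0,0,0,0.3],[0.03,0,0,0,0,0,0.4]]]'; sh o.sh
```

```text
clock: 10.78
tcp_pos: [601.4, -218.9, 118.7]
tcp_rot: [-0.366, 3.118, -0.002]
force: [0.4, 1.6, 7.2]
gripper_width: 45.9
finger_force: 61.2
[ 0.351 -0.091  0.036] -2.2740376818253436
clock: 11.28
tcp_pos: [601.5, -218.3, 118.7]
tcp_rot: [0.26, 3.129, 0.0]
force: [1.6, 6.6, 8.3]
gripper_width: 46.3
finger_force: 61.4
[ 1.218 -0.319  0.053] -1.8740325016041133
clock: 11.78
tcp_pos: [601.8, -217.8, 118.8]
tcp_rot: [0.876, 3.014, 0.002]
force: [3.9, 9.8, 7.8]
gripper_width: 46.3
finger_force: 61.6
[ 1.811 -0.857  0.176] -1.4740525233488326
```

```bash
python3 -m crank '[[[0.03,0,0.0015,0,0,0,0.1],[0.03,0,0.0015,0,0,0,0.2],[0.03,0,0.0015,0,0,0,0.3],[0.03,0,0.0015,0,0,0,0.4]]]'; sh o.sh
python3 -m crank '[[[0.03,0,0,0,0,0,0.1],[0.03,0,0,0,0,0,0.2],[0.03,0,0,0,0,0,0.3],[0.03,0,0,0,0,0,0.4]]]'; sh o.sh
python3 - <<'E'
from h import *
a=grab("wrist","pics/w6.png")[1];b=grab("side","pics/s6.png")[1];c=grab("scene","pics/c6.png")[1]
# orange jaw face centroid in side & scene vs start
for n,f,g,roi in(("side","s4","s6",(240,220,80,60)),("scene","c4","c6",(170,180,40,50))):
    for q in(f,g):
        im=cv2.imread(f"pics/{q}.png").astype(int);x,y,w,h=roi;s=im[y:y+h,x:x+w];m=(s[...,2]>150)&(s[...,0]<80)
        v,u=np.nonzero(m);print(n,q,len(u),u.mean()+x,v.mean()+y)
E
```

```text
clock: 12.28
tcp_pos: [602.5, -217.2, 118.8]
tcp_rot: [1.458, 2.78, 0.001]
force: [2.5, 3.3, 6.7]
gripper_width: 46.1
finger_force: 61.4
[ 0.803 -0.613  0.223] -1.071796802614355
clock: 12.78
tcp_pos: [603.0, -217.0, 118.8]
tcp_rot: [1.98, 2.435, 0.003]
force: [7.1, 4.6, 5.6]
gripper_width: 46.7
finger_force: 61.3
[ 0.871 -1.618  0.271] -0.6718098404276304
side s4 184 265.29347826086956 253.4076086956522
side s6 187 264.11229946524065 252.75935828877004
scene c4 146 187.35616438356163 204.52054794520546
scene c6 146 188.8972602739726 203.93835616438355
```

```bash
python3 -m crank '[[[0.03,0.0004,0.0012,0,0,0,0.1],[0.03,0.0004,0.0012,0,0,0,0.2],[0.03,0.0004,0.0012,0,0,0,0.3],[0.03,0.0004,0.0012,0,0,0,0.4]]]'; sh o.sh
python3 -m crank '[[[0.03,0,0,0,0,0,0.1],[0.03,0,0,0,0,0,0.2],[0.03,0,0,0,0,0,0.3],[0.03,0,0,0,0,0,0.4]]]'; sh o.sh
python3 -m crank '[[[0.03,0,0,0,0,0,0.1],[0.03,0,0,0,0,0,0.2],[0.03,0,0,0,0,0,0.3]]]'; sh o.sh
```

```text
clock: 13.42
tcp_pos: [603.8, -217.0, 118.8]
tcp_rot: [2.425, 1.993, 0.003]
force: [4.5, 0.9, 5.4]
gripper_width: 46.3
finger_force: 61.3
[ 0.004 -1.11   0.239] -0.2701902821654213
clock: 13.92
tcp_pos: [604.2, -217.3, 118.9]
tcp_rot: [2.772, 1.471, 0.005]
force: [9.7, -2.6, 2.4]
gripper_width: 46.4
finger_force: 61.2
[-0.563 -1.89   0.272] 0.1298535158371382
clock: 14.3
tcp_pos: [604.5, -217.7, 118.9]
tcp_rot: [2.96, 1.04, 0.006]
force: [11.8, -5.6, 1.3]
gripper_width: 45.8
finger_force: 61.2
[-1.108 -2.249  0.245] 0.4298459581582775
```

```bash
python3 -m crank '[[[0.03,0.0008,0.0014,0,0,0,0.1],[0.03,0.0008,0.0014,0,0,0,0.2]]]'; sh o.sh
python3 -m crank '[[[0.03,0,0,0,0,0,0.1],[0.03,0,0,0,0,0,0.2]]]'; sh o.sh
python3 -m crank '[[[0.03,0,0,0,0,0,0.1]]]'; sh o.sh
```

```text
clock: 14.55
tcp_pos: [605.0, -218.0, 118.8]
tcp_rot: [3.051, 0.739, 0.003]
force: [3.3, -2.5, 6.0]
gripper_width: 46.5
finger_force: 61.7
[-0.733 -0.479  0.175] 0.6301256342900785
clock: 14.8
tcp_pos: [605.1, -218.3, 118.8]
tcp_rot: [3.109, 0.431, 0.004]
force: [2.9, -5.4, 5.7]
gripper_width: 46.0
finger_force: 61.6
[-1.165 -0.533  0.235] 0.8300921767292669
clock: 14.92
tcp_pos: [605.1, -218.4, 118.8]
tcp_rot: [3.127, 0.275, 0.004]
force: [3.2, -6.7, 4.5]
gripper_width: 46.3
finger_force: 61.6
[-1.365 -0.559  0.278] 0.9300828509738303
```

```bash
python3 -m crank '[[[0.03,0,0,0,0,0,0.1]]]' >/dev/null; sh o.sh
python3 -m crank '[[[0.03,0,0,0,0,0,0.1]]]'>/dev/null; sh o.sh
python3 -m crank '[[[0.03,0,0,0,0,0,0.1]]]'; sh o.sh
python3 -c "
from h import *
grab('scene','pics/c7.png');grab('side','pics/s7.png')
for n,roi,fs in(('s',(240,220,80,60),'467'),('c',(170,180,40,50),'467')):
    for q in fs:
        im=cv2.imread(f'pics/{n}{q}.png').astype(int);x,y,w,h=roi;s=im[y:y+h,x:x+w];m=(s[...,2]>150)&(s[...,0]<80)
        v,u=np.nonzero(m);print(n,q,len(u),(u.mean()+x).round(2),(v.mean()+y).round(2))
"
```

```text
[-1.536 -0.446  0.516] 1.0299142963025176
[-1.809 -0.439  0.496] 1.1298789014362385
clock: 15.3
tcp_pos: [605.0, -218.9, 118.8]
tcp_rot: [3.132, -0.195, 0.005]
force: [3.0, -10.4, 4.0]
gripper_width: 46.1
finger_force: 61.4
[-1.985 -0.413  0.506] 1.2298405533250942
s 4 184 265.29 253.41
s 6 187 264.11 252.76
s 7 182 262.04 251.26
c 4 146 187.36 204.52
c 6 146 188.9 203.94
c 7 146 192.11 203.27
```

Clutch slip began at j6 ≈ 0.97 (0.5 N m), so slip is about 0.25 rad so far. Adding 0.8 rad makes it about 1.05, or three clicks.

```bash
python3 -m crank '[[[0.03,0.0004,0.0012,0,0,0,0.1],[0.03,0.0004,0.0012,0,0,0,0.2],[0.03,0.0004,0.0012,0,0,0,0.3],[0.03,0.0004,0.0012,0,0,0,0.4]]]'; sh o.sh
python3 -m crank '[[[0.03,0,0,0,0,0,0.1],[0.03,0,0,0,0,0,0.2],[0.03,0,0,0,0,0,0.3],[0.03,0,0,0,0,0,0.4]]]'; sh o.sh
python3 -m crank '[[[0.03,0,0,0,0,0,0],[0.06,0,0,0,0,0,0],[0.0854,0,0,0,0,0,0],[0.0854,0,0,0,0,0,0],[0.0854,0,0,0,0,0,0],[0.0854,0,0,-0.02,0,0,0],[0.0854,0,0,-0.06,0,0,0],[0.0854,0,0,-0.11,0,0,0],[0.0854,0,0,-0.11,0,0,0]]]'; sh o.sh
python3 - <<'E'
from h import *
a=grab("wrist","pics/w8.png")[1];b=grab("side","pics/s8.png")[1];c=grab("scene","pics/c8.png")[1]
r=lambda i,x,y,w,h:cv2.resize(i[y:y+h,x:x+w],(400,300),interpolation=cv2.INTER_CUBIC)
cv2.imwrite("pics/m8.png",np.vstack([np.hstack([r(a,0,0,512,384),r(b,220,190,108,81)]),np.hstack([r(c,125,135,120,90),r(c,130,160,60,45)])]))
E
```

```text
clock: 15.9
tcp_pos: [604.8, -219.6, 118.8]
tcp_rot: [3.032, -0.814, 0.004]
force: [-1.5, -5.7, 7.9]
gripper_width: 46.4
finger_force: 61.5
[-1.321  0.402  0.527] 1.6283117787622658
clock: 16.4
tcp_pos: [604.4, -220.0, 118.7]
tcp_rot: [2.81, -1.4, 0.003]
force: [-7.0, -9.8, 8.9]
gripper_width: 46.5
finger_force: 61.7
[-1.628  1.299  0.536] 2.0283190591539557
clock: 17.52
tcp_pos: [605.6, -219.1, 233.3]
tcp_rot: [2.814, -1.396, 0.012]
force: [-0.8, -0.7, 0.5]
gripper_width: 85.4
finger_force: 0.0
[-0.001  0.032 -0.071] 2.0253161023523987
```

View pics/m8.png

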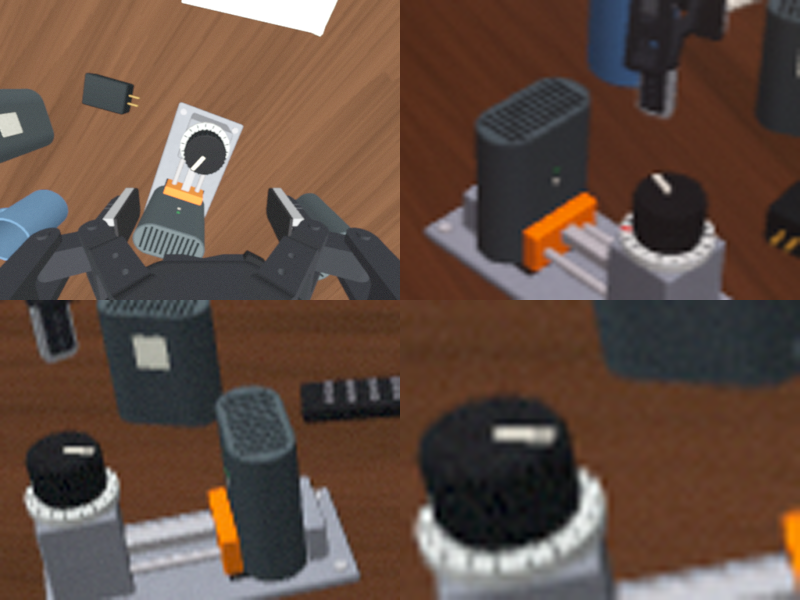

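The gateway stands upright, clamped between the orange and fixed jaws. The cap's white line has turned about 270° as commanded, so there was no grip slip. The gripper is clear and the bystanders are in place.

```bash
python3 -c "
from cell import ctrl
print(ctrl.hand_in())"
```

```text
the job is handed in; nothing more can be done
None
```

The gateway stands upright on the seat of the grey dock, clamped by the orange jaw with about three clicks of clutch slip (estimated from wrist torque and turn angle); the robot has let go of everything, and I handed the job in at about 18 s.

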